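# Draw the test probe to its green band and hold it

### The job

The black-handled probe is pushed fully down into the nickel fitting on the blue stand and is locked by the red swing latch. Swing the latch clear of the probe's collar by its upright red knob, then draw the probe gently and straight up in its snug bore until the whole green band shows above the fitting's rim while the red band below it is still hidden inside; never pull the probe right out. Finish while still gripping the probe and holding it steady there, with the loose fittings around the stand left standing where they are.

Things in the scene. Friction and masses are not known exactly. Their poses are not given: they have to be found in the camera images.
- stand: Fixed stand: blue plate 110 x 150 x 12 mm (its centre 15 mm to +y) with an upright nickel tube fitting, 46 mm wide (54 to 62 mm hex foot), rim 80 mm above the table, vertical through bore 21 mm wide. Origin on the bore axis at table height; z up; +y points from the bore to the latch hinge. Place and yaw vary.
- mouth (a point): Centre of the bore's mouth, level with the fitting's rim, 80 mm above the table; axes as the stand.
- latch_hinge (a point): On the latch's vertical hinge axis, 50 mm from the bore axis along the stand's +y, 87.5 mm above the table (underside of the latch). The hinge post is 18 mm thick.
- latch (a joint): Red latch's angle, 0 to 1.5 rad; starts at 0 to 0.25. At 0 its tongue points from hinge to bore axis, its knob arm to the stand's +y; growing = clockwise from above (knob towards the stand's +x). Stays where left; 1 to 2 N at the knob. Bar 14 mm wide, 6 mm thick, 1.5 mm above the collar; tongue reaches 36 mm from the hinge axis, clear of the collar beyond 0.65 rad.
- latch_knob (a point): On the axis of the upright round red knob at the latch's long end, 65 mm from the hinge axis. Knob 14 mm in diameter; this point is 118.5 mm above the table, 15 mm below the knob's top and 25 mm above the bar's top. It moves with the latch.
- probe: Loose, 0.17 to 0.35 kg. Origin: centre of its lower tip, z up its axis. Rod 20 mm thick to 64 mm, red band 12 to 22 mm, green band 34 to 44 mm; collar 44 mm wide 64 to 70 mm, on the fitting's rim at the start (tip 16 mm above table); round black handle 24 mm thick 70 to 116 mm. Drawn up 30 mm: green all out; 42 mm: red starts to show; 64 mm: leaves bore. Released, it drops.
- grip (a point): On the probe's axis in the handle, 98 mm above its tip, 18 mm below its top: a good place to grip. 114 mm above the table at the start.
- green_low (a point): On the probe's axis at the lower edge of the green band, 34 mm above the tip.
- red_top (a point): On the probe's axis at the upper edge of the red band, 22 mm above the tip.
- union: Loose nickel union standing upright by the stand, 48 mm in diameter, 58 mm tall; origin under its centre. Not to be disturbed.
- nipple: Loose brass nipple standing upright by the stand, 34 mm in diameter, 46 mm tall; origin under its centre. Not to be disturbed.
- valve: Loose nickel valve standing upright by the stand, 46 mm in diameter, 62 mm tall, with a red 50 mm wing handle on its +x side reaching 37 mm from the axis; origin under its centre. Not to be disturbed.
Mind the look-alikes: they are no part of the job. Of the things like the stand, leave any that is brown, orange or yellow; of the rest the larger one is meant.

How it is judged:
By the outcome, as a careful person would: the job done as asked, in the order asked, and still so for the second after the job is handed in, while the arm keeps its last pose, push and grip.
It also fails if it takes over 51 s, if anything falls off the work surface, if the arm or the gripper's body presses on something with over 40 N, if the wrist force passes 120 N, or if a joint passes its speed limit or range.

### The arm

A 7-joint arm with a two-finger parallel gripper is mounted at the origin on the work surface. World frame = base frame: x ahead of the robot, y to its left, z up, the work surface at z = 0. Lengths are in m, angles in rad, forces in N, time in s.
With the tool pointing down it reaches from about 0.4 to 0.85 m from the base axis. Payload 10.4 kg.
Tool frame: the origin (TCP) lies between the finger pads; the fingertips stand 11 mm ahead of it and the grasp point (between the pads) lies 8 mm behind it; z points along the fingers, y is the line along which they close (so a half turn about z gives the same grasp; the last joint's range is limited). The gripper opens to 87 mm and grips with 3 to 60 N. Pads are 19 mm wide; open, the fingers measure 117 mm over their backs; the gripper's body (75 mm by 190 mm) begins 51 mm behind the grasp point.
Start: joints at [1.218, 0.332, -0.065, 1.46, 0.022, 1.35, -0.088], TCP at [0.202, -0.591, 0.234] pointing down, gripper open.
Joint ranges: [-2.6, 2.6], [-0.5, 2.12], [-1.47, 1.34], [0.16, 2.42], [-1.27, 4.41], [0.06, 2.06], [-2.6, 2.6]. Speed limits (rad/s): [2.22, 2.22, 2.79, 2.79, 3.14, 3.14, 3.14].

### API

Orientations are given as a unit quaternion [w, x, y, z].
In Python, from cell import sensors, get_image, order gives the robot as it stands.
- The arm moves only by the tool play_rows, never from a script. Its argument "moves" is a list of rows, each a list of 3 entries, a list of its own where there are three numbers: the turn, a rotation vector about the tool's x, y, z in degrees, then the shift along the tool's x, y, z in mm, then the opening, from -1 (shut) to 1 (fully open), so that 0 is half open. A call has 1 to 12 rows; each row is the pose to reach, as a shift and turn from the pose commanded when the call began, along the tool's axes at that moment; what a row does not reach only later rows make up. A row lasts 1/8 s, in which the tool goes at most 62.5 mm and 10.7 degrees, less where a joint would pass 70% of its speed; a pose out of reach is approached as far as the arm can. A call with a gripper value outside its range is refused whole. The fingers move at their own pace and stop on an object; "squeeze" is the grip in N (left out, the last holds). Time passes only in rows, so rows that repeat a pose let the fingers close. It gives the time, the measured TCP pose, the force, the opening and the grip force at its end, in the units of the state.
- sensors.read_state(): the state, without advancing time (a new reading comes with each control period).
- get_image(name): name is "side" or "top"; returns a dict with "frame" (420x560x3 uint8, red, green, blue), "vertical_fov" (degrees; the focal length in pixels is half the picture's height over the tangent of half this angle, whatever the lens; pixels are square), "cx", "cy" (the principal point, pixels), "rvec" (rotation vector, rad) and "tvec" (3), from world to camera coordinates, as OpenCV has them. Camera axes: x right, y down, z forward; pixel columns grow to the right and rows downward; lengths in m; the calibration is good to about 2 mm. A picture is of the moment at which its call begins. There is no depth.
- order.close_job(): hands the job in; it is judged then, once.
The state is a dict: "clock": time; "qpos": joint angles; "qvel": joint speeds; "tau": joint torques, N m; "position": TCP position; "tool_rot": TCP orientation; "ft_force": force on the tool from outside, world axes, zero at the start; "torque": the same for the moment, N m; "opening": finger opening in m; "gripper_force": force on a finger pad.
Only numpy, scipy, OpenCV 4.12 (cv2) and the standard library are available. Lean on these libraries where they do the work, as an engineer would, in place of code of your own. Each camera call takes 0.05 s, during which the arm holds its last target. There are 200 camera calls.

## Working session

There is one attempt and no reset: what is moved stays moved. The work goes in short steps, Python scripts to look and compute and a tool call to move; the robot and the scene stay as the last step left them, time stands still between calls to the robot, and variables do not carry over. Pictures are saved under pics/ and viewed, at most 10 in all, crops included, and the job is handed in when it is done.

Besides the shell and the picture viewer there is one more tool, called after "Emit:" as name([rows], argument=value, ...), one row to a line, values as JSON. play_rows: Moves the arm, as the interface text tells. Its arguments: {"type":"object","properties":{"moves":{"type":"array","items":{"type":"array"}},"squeeze":{"type":"number"}},"required":["moves"]}

```bash
mkdir -p pics; cat > h.py <<'E'
import numpy as np, cv2
from cell import sensors, get_image, order
def snap(n, png=None):
    d=get_image(n)
    if png: cv2.imwrite('pics/'+png, cv2.cvtColor(d['frame'],cv2.COLOR_RGB2BGR))
    h=d['frame'].shape[0]; f=h/2/np.tan(np.radians(d['vertical_fov'])/2)
    d['K']=np.array([[f,0,d['cx']],[0,f,d['cy']],[0,0,1.]])
    d['R']=cv2.Rodrigues(np.array(d['rvec'],float))[0]; d['t']=np.array(d['tvec'],float).ravel()
    return d
def ray(d,uv):
    v=d['R'].T@np.linalg.solve(d['K'],[uv[0],uv[1],1.]); return -d['R'].T@d['t'], v/np.linalg.norm(v)
def onz(d,uv,z):
    c,v=ray(d,uv); return c+v*(z-c[2])/v[2]
def proj(d,p):
    q=d['K']@(d['R']@np.array(p,float)+d['t']); return q[:2]/q[2]
def tri(d1,u1,d2,u2):
    (a,v),(b,w)=ray(d1,u1),ray(d2,u2)
    s=np.linalg.lstsq(np.c_[v,-w],b-a,rcond=None)[0]
    p,q=a+s[0]*v,b+s[1]*w; return (p+q)/2, np.linalg.norm(p-q)
E
python3 - <<'E'
from h import *
for n in('top','side'):
    d=snap(n,n+'0.png'); print(n,d['K'][0,0],-d['R'].T@d['t'],d['R'][2])
print({k:np.round(v,3) for k,v in sensors.read_state().items()})
E
```

```text
top 404.26717215387663 [0.48325537 0.02048838 0.8059237 ] [ 0.11109859 -0.02292299 -0.99354499]
side 440.3337510564547 [0.3888368  0.72142794 0.74159855] [ 0.19311075 -0.73067582 -0.65484432]
{'clock': np.float64(0.1), 'qpos': array([ 1.218,  0.333, -0.065,  1.461,  0.022,  1.35 , -0.088]), 'qvel': array([ 0.001, -0.002,  0.001, -0.003,  0.001,  0.002,  0.   ]), 'tau': array([ 0.0000e+00, -6.2455e+01,  2.4000e-02, -3.9072e+01, -6.2000e-02,
        3.6000e-02,  0.0000e+00]), 'position': array([ 0.202, -0.591,  0.233]), 'tool_rot': array([-0.001,  0.986,  0.164, -0.   ]), 'ft_force': array([-0.818, -0.067,  0.478]), 'torque': array([0.008, 0.025, 0.018]), 'gripper_force': np.float64(0.0), 'opening': np.float64(0.087)}
```

View pics/top0.png

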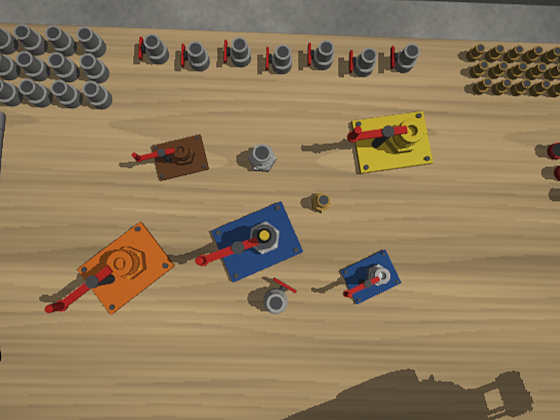

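View pics/side0.png

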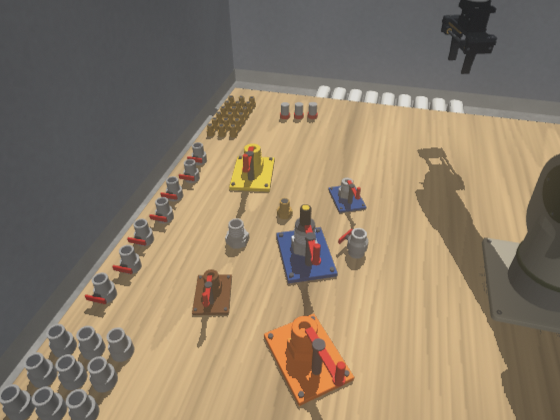

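Stand-like things in the top view are brown (180,157), orange (125,267), yellow (390,142), large blue (257,241) and small blue (370,277). Brown, orange and yellow are excluded. The larger blue is the one meant, and it is the only one holding a black-handled probe (yellow cap at 264,236). Its knob is at about (202,261), and the union, nipple and valve stand close by. I'll confirm with a crop and measure.

```bash
cat > m.py <<'E'
from h import *
t=snap('top'); s=snap('side')
def hsv(d): return cv2.cvtColor(d['frame'],cv2.COLOR_RGB2HSV)
def blobs(m,mn=8):
    n,l,st,c=cv2.connectedComponentsWithStats(m); return [(st[i,4],c[i].round(1),st[i,:4]) for i in range(1,n) if st[i,4]>=mn],l
H=hsv(t); blue=cv2.inRange(H,(100,120,50),(125,255,255))
blue=cv2.morphologyEx(blue,cv2.MORPH_OPEN,np.ones((3,3)))
cs=sorted(cv2.findContours(blue,0,2)[0],key=cv2.contourArea)[-1]
hull=cv2.convexHull(cs); ep=1
q=cv2.approxPolyDP(hull,6,True).reshape(-1,2)
P=np.array([onz(t,u,.012) for u in q]); print('corners',q.tolist(),P.round(4).tolist(),np.linalg.norm(P-np.roll(P,1,0),axis=1))
C=P.mean(0);print('plate centre',C)
for d,n in((t,'top'),(s,'side')):
    H=hsv(d)
    red=cv2.inRange(H,(0,150,60),(8,255,255))|cv2.inRange(H,(172,150,60),(180,255,255))
    yel=cv2.inRange(H,(20,140,90),(32,255,255))
    c=proj(d,[C[0],C[1],.08]); print(n,c)
    for nm,m in(('red',red),('yel',yel)):
        for b in blobs(m)[0]:
            if np.linalg.norm(b[1]-c)<90: print(nm,b)
a=cv2.resize(t['frame'][195:320,170:330],None,fx=4,fy=4,interpolation=2)[:, :640]
b=cv2.resize(s['frame'][190:290,265:385],None,fx=5,fy=5,interpolation=2)
cv2.imwrite('pics/c1.png',a[...,::-1]);cv2.imwrite('pics/c2.png',b[...,::-1])
E
python3 m.py
```

```text
corners [[281, 202], [299, 243], [295, 254], [230, 276], [213, 230]] [[0.5863, -0.0099, 0.012], [0.5062, -0.0471, 0.012], [0.4846, -0.0396, 0.012], [0.4392, 0.0856, 0.012], [0.5274, 0.122, 0.012]] [0.14447378 0.08826667 0.02287765 0.13314241 0.09538255]
plate centre [0.5087164  0.02217905 0.012     ]
top [263.6757761  239.60138093]
red (np.int32(120), array([249.8, 242.9]), array([242, 237,  17,  13], dtype=int32))
red (np.int32(332), array([213.1, 255.9]), array([195, 246,  39,  20], dtype=int32))
red (np.int32(81), array([283.9, 284.8]), array([273, 278,  23,  15], dtype=int32))
yel (np.int32(86), array([322.3, 202.3]), array([316, 193,  14,  18], dtype=int32))
yel (np.int32(89), array([264., 235.]), array([259, 230,  11,  11], dtype=int32))
side [307.99801196 225.61416394]
red (np.int32(82), array([246.8, 161.8]), array([243, 154,   9,  18], dtype=int32))
red (np.int32(21), array([353.9, 191.2]), array([352, 188,   5,   9], dtype=int32))
red (np.int32(26), array([308.7, 229.2]), array([306, 226,   6,   7], dtype=int32))
red (np.int32(30), array([344.8, 234.7]), array([339, 229,  13,  12], dtype=int32))
red (np.int32(92), array([312.7, 247. ]), array([308, 240,  12,  21], dtype=int32))
yel (np.int32(1129), array([253. , 172.4]), array([230, 144,  44,  47], dtype=int32))
yel (np.int32(33), array([305.2, 207.1]), array([302, 205,   8,   5], dtype=int32))
```

View pics/c1.png

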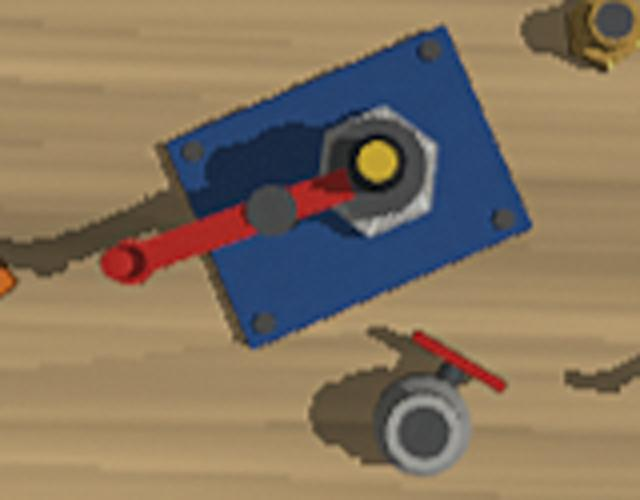

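View pics/c2.png

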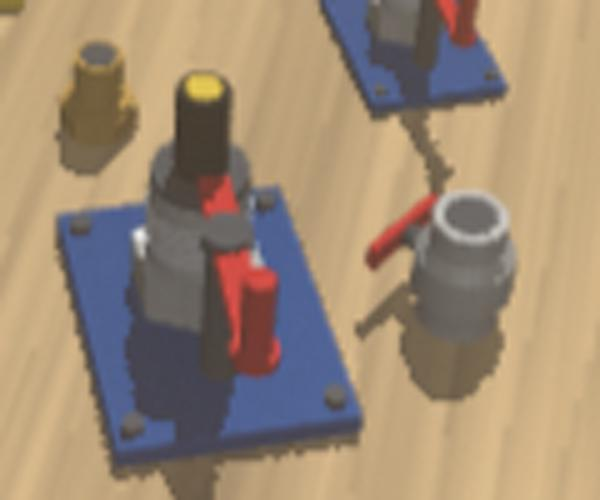

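The crops confirm it: the large blue stand holds the black-handled probe with the yellow cap. The latch tongue lies over the collar, the knob is in the top crop at (123,262), and the hinge post is at (270,210).

```bash
cat >> m.py <<'E'
print('-----')
W=np.array([onz(t,u,.012)[:2]*1000 for u in hull.reshape(-1,2)],np.float32)
r=cv2.minAreaRect(W); print('rect',r)
cap,e=tri(t,(264,235),s,(305.2,207.1)); print('cap tri',cap,e,'top@.132',onz(t,(264,235),.132),'side@.132',onz(s,(305.2,207.1),.132))
kn,e=tri(t,(200.7,260.5),s,(317,246)); print('knob tri',kn,e,'top@.1335',onz(t,(200.7,260.5),.1335),'side',onz(s,(317,246),.1335))
A=onz(t,(264,235),.132)[:2]; k=onz(t,(200.7,260.5),.1335)[:2]
bx=cv2.boxPoints(r)/1000; c=np.array(r[0])/1000
es=[bx[1]-bx[0],bx[2]-bx[1]]; y=max(es,key=np.linalg.norm); y=y/np.linalg.norm(y); y*=np.sign(y@(k-A)); x=np.array([y[1],-y[0]])
h=A+.05*y; v=k-h
print('yaw y',np.degrees(np.arctan2(y[1],y[0])),'centre-axis in stand',(c-A)@x,(c-A)@y,'knob r',np.hypot(*v),'theta',np.arctan2(v@x,v@y),'hinge',h)
for nm,uv,z in(('nipple',(322,200),.046),('valve',(275.8,301.5),.062),('union',(261,152),.058)): p=onz(t,uv,z)[:2]; print(nm,p,(p-A)@x,(p-A)@y)
E
python3 m.py | sed -n '/-----/,$p'
```

```text
-----
rect ((508.5329895019531, 35.77838897705078), (108.43861389160156, 148.68711853027344), 24.630706787109375)
cap tri [0.51566488 0.02188465 0.13177029] 0.0022353213724403713 top@.132 [0.51454647 0.02172694 0.132     ] side@.132 [0.51673286 0.02224612 0.132     ]
knob tri [0.47061145 0.12543045 0.12826158] 0.0014618103434571922 top@.1335 [0.46999067 0.12452067 0.1335    ] side [0.47063113 0.13061807 0.1335    ]
yaw y 114.63071 centre-axis in stand 0.00038986061757136103 0.015279170316651363 knob r 0.062054368414660555 theta 0.03770705090779662 hinge [0.49370807 0.06717759]
nipple [ 0.58784126 -0.08657408] 0.021489512794819376 -0.12899394210153495
valve [ 0.39838347 -0.00270559] -0.11577635408697147 0.026203524854229436
union [0.67449914 0.03178851] 0.14959236513285867 -0.05751705559841787
```

```bash
cat > mv.py <<'E'
from h import *
from scipy.spatial.transform import Rotation as Ro
def go(targets):  # (x,y,z, world angle of tool y in deg) -> turn about tool z, shift in tool axes
    s=sensors.read_state(); q=s['tool_rot']; R=Ro.from_quat([q[1],q[2],q[3],q[0]]).as_matrix(); p=np.array(s['position'])
    y0=np.degrees(np.arctan2(R[1,1],R[0,1])); print('at',p.round(4),'yaw',y0.round(1),'z',R[:,2].round(3))
    for x,y,z,a in targets: print('turn z',round(-(a-y0),1),'shift',((R.T@(np.array([x,y,z])-p))*1000).round(1))
E
python3 -c "
from mv import *
go([(.47,-.35,.25,-30),(.47,.126,.25,4.6)])"
```

```text
at [ 0.2024 -0.5912  0.2333] yaw -71.1 z [-0.  0. -1.]
turn z -41.1 shift [ 331.3 -141.5  -16.6]
turn z -75.7 shift [ 485.5 -591.9  -16.5]
```

Emit:
play_rows([
  [[0, 0, -10], [60, -25, -10], -0.3],
  [[0, 0, -41], [331, -141, -16.5], -0.3],
  [[0, 0, -41], [331, -141, -16.5], -0.3],
  [[0, 0, -41], [331, -141, -16.5], -0.3],
  [[0, 0, -41], [331, -141, -16.5], -0.3],
  [[0, 0, -41], [331, -141, -16.5], -0.3],
  [[0, 0, -75.7], [485.5, -592, -16.5], -0.3],
  [[0, 0, -75.7], [485.5, -592, -16.5], -0.3],
  [[0, 0, -75.7], [485.5, -592, -16.5], -0.3],
  [[0, 0, -75.7], [485.5, -592, -16.5], -0.3],
  [[0, 0, -75.7], [485.5, -592, -16.5], -0.3],
  [[0, 0, -75.7], [485.5, -592, -16.5], -0.3],
])

```text
clock: 1.8
position: [0.4697, 0.0261, 0.2503]
tool_rot: [0.001, 0.678, 0.735, 0.0]
ft_force: [1.5, -0.1, 0.2]
opening: 0.0305
gripper_force: 0.0
```

```bash
python3 -c "
from mv import *
go([(.47,.126,.25,4.6),(.47,.126,.113,4.6)]);s=sensors.read_state();print(s['clock'],s['opening'],s['ft_force'])"
```

```text
at [0.4697 0.0261 0.2503] yaw 4.6 z [ 0.001 -0.001 -1.   ]
turn z -0.0 shift [99.5  8.2  0.3]
turn z -0.0 shift [ 99.6   8.1 137.3]
1.8 0.03049336938657832 [ 1.54274538 -0.06443736  0.22099728]
```

Emit:
play_rows([
  [[0, 0, 0], [62, 5, 20], -0.3],
  [[0, 0, 0], [99.5, 8, 60], -0.3],
  [[0, 0, 0], [99.5, 8, 90], -0.3],
  [[0, 0, 0], [99.5, 8, 90], -0.3],
  [[0, 0, 0], [99.5, 8, 90], -0.3],
])

```text
clock: 2.42
position: [0.4707, 0.1237, 0.1612]
tool_rot: [0.0, 0.679, 0.735, 0.0]
ft_force: [0.9, 0.2, -0.0]
opening: 0.0303
gripper_force: 0.0
```

```bash
python3 -c "
from mv import *
t=snap('top');s=snap('side')
a=cv2.resize(t['frame'][180:320,150:310],None,fx=3,fy=3,interpolation=2)
b=cv2.resize(s['frame'][170:310,265:385],None,fx=3,fy=3,interpolation=2)
cv2.imwrite('pics/d1.png',np.hstack([a,b])[...,::-1]);go([(.47,.126,.113,4.6)])"
```

```text
at [0.471  0.1237 0.1615] yaw 4.5 z [ 0.002 -0.    -1.   ]
turn z -0.1 shift [ 2.4 -0.9 48.5]
```

View pics/d1.png

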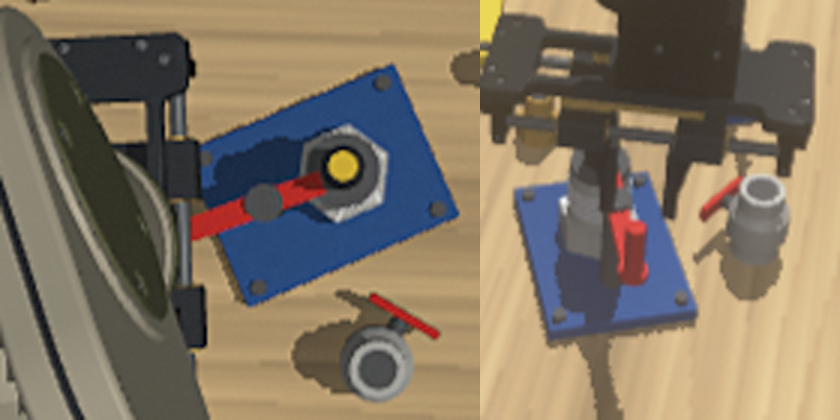

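The side view (right half) shows the fingertips at x≈605 and 675, on either side of the knob top at (636,228). The fingers straddle the knob, so I'll descend.

Emit:
play_rows([
  [[0, 0, 0], [2, -0.5, 20], -0.3],
  [[0, 0, 0], [2, -0.5, 38], -0.3],
  [[0, 0, 0], [2, -0.5, 48], -0.3],
  [[0, 0, 0], [2, -0.5, 48], -0.4],
  [[0, 0, 0], [2, -0.5, 48], -0.45],
])

```text
clock: 3.15
position: [0.4697, 0.1261, 0.1125]
tool_rot: [0.0, 0.678, 0.735, 0.0]
ft_force: [0.3, 0.5, -0.0]
opening: 0.0251
gripper_force: 0.0
```

```bash
python3 -c "
from mv import *
h=np.array([.4944,.0674]);import math
T=[]
for th in (.03,.2,.35,.5,.65,.8,.95,1.1):
    a=math.radians(114.6)-th; T.append((h[0]+.065*math.cos(a),h[1]+.065*math.sin(a),.113,4.6))
go(T)"
```

```text
at [0.4697 0.1261 0.1125] yaw 4.6 z [ 0.001  0.    -1.   ]
turn z -0.0 shift [ 1.2 -0.5 -0.5]
turn z -0.0 shift [ 3.7 10.2 -0.5]
turn z -0.0 shift [ 4.5 19.9 -0.4]
turn z -0.0 shift [ 3.7 29.7 -0.4]
turn z -0.0 shift [ 1.5 39.2 -0.4]
turn z -0.0 shift [-2.  48.2 -0.4]
turn z -0.0 shift [-6.9 56.6 -0.4]
turn z -0.0 shift [-13.   64.2  -0.4]
```

Emit:
play_rows([
  [[0, 0, 0], [3.5, 10, 0], -0.45],
  [[0, 0, 0], [4.5, 20, 0], -0.45],
  [[0, 0, 0], [3.5, 30, 0], -0.45],
  [[0, 0, 0], [1.5, 39, 0], -0.45],
  [[0, 0, 0], [-2, 48, 0], -0.45],
  [[0, 0, 0], [-7, 56.5, 0], -0.45],
  [[0, 0, 0], [-13, 64, 0], -0.45],
  [[0, 0, 0], [-13, 64, 0], -0.45],
  [[0, 0, 0], [-13, 64, 0], -0.45],
])

```text
clock: 4.28
position: [0.5343, 0.1181, 0.1121]
tool_rot: [0.0, 0.678, 0.735, 0.0]
ft_force: [-0.8, 0.4, 0.4]
opening: 0.0238
gripper_force: 0.0
```

```bash
python3 -c "
from mv import *
t=snap('top');s=snap('side')
a=cv2.resize(t['frame'][180:320,150:310],None,fx=3,fy=3,interpolation=2)
b=cv2.resize(s['frame'][170:310,265:385],None,fx=3,fy=3,interpolation=2)
cv2.imwrite('pics/d2.png',np.hstack([a,b])[...,::-1]);go([(.5152,.0219,.106,24.6)])"
```

```text
at [0.5341 0.1183 0.1121] yaw 4.6 z [ 0. -0. -1.]
turn z -20.0 shift [-94.6 -26.6   6.2]
```

View pics/d2.png

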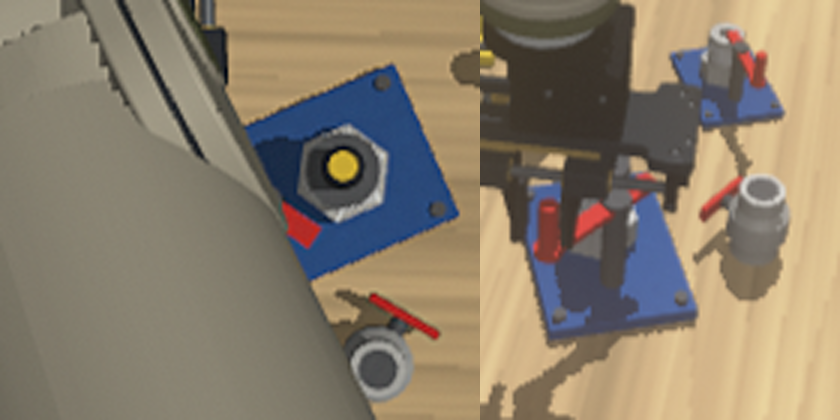

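The latch is swung: in the top view the tongue tip at (320,230) is clear of the collar around (342,170), and the side view shows the knob at (548,230). Next I'll rise, open and move over the probe.

Emit:
play_rows([
  [[0, 0, 0], [-13, 62, -15], -0.4],
  [[0, 0, 0], [0, 0, -60], -0.4],
])

```text
clock: 4.62
position: [0.5438, 0.1169, 0.1506]
tool_rot: [-0.014, 0.679, 0.734, -0.005]
ft_force: [-1.5, -1.3, 3.2]
opening: 0.0326
gripper_force: 0.0
```

That row reused offsets from the previous call, so the tool swung sideways for a moment. I'll check what moved.

Emit:
play_rows([
  [[0, 0, 0], [0, 0, 0], -0.3],
  [[0, 0, 0], [0, 0, -60], 0.15],
  [[0, 0, 0], [0, 0, -60], 0.15],
])

```text
clock: 5.0
position: [0.547, 0.1175, 0.2287]
tool_rot: [0.003, 0.678, 0.735, 0.003]
ft_force: [-0.5, -0.2, -0.3]
opening: 0.0432
gripper_force: 0.0
```

```bash
python3 -c "
from mv import *
t=snap('top');s=snap('side')
a=cv2.resize(t['frame'][180:320,150:310],None,fx=3,fy=3,interpolation=2)
b=cv2.resize(s['frame'][170:310,265:385],None,fx=3,fy=3,interpolation=2)
cv2.imwrite('pics/d3.png',np.hstack([a,b])[...,::-1]);go([(.5152,.0219,.20,24.6),(.5152,.0219,.106,24.6)])"
```

```text
at [0.5453 0.1166 0.2248] yaw 4.6 z [ 0.003 -0.001 -1.   ]
turn z -20.0 shift [-91.9 -37.6  24.8]
turn z -20.0 shift [-91.8 -37.9 118.8]
```

View pics/d3.png

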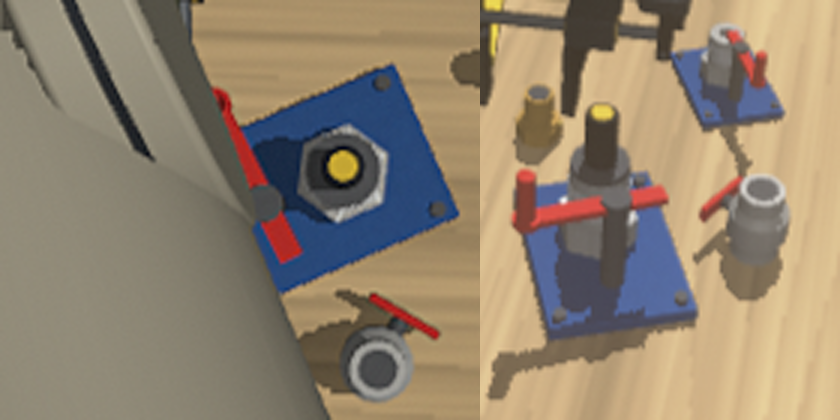

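The latch sits at about 1.4 rad, its tongue (285,245) even further from the collar. The probe and the loose fittings are undisturbed. I'll move above the probe.

Emit:
play_rows([
  [[0, 0, -7], [-40, -16, 0], 0.15],
  [[0, 0, -15], [-80, -33, 10], 0.15],
  [[0, 0, -20], [-92, -38, 25], 0.15],
  [[0, 0, -20], [-92, -38, 25], 0.15],
  [[0, 0, -20], [-92, -38, 25], 0.15],
])

```text
clock: 5.72
position: [0.5146, 0.023, 0.1992]
tool_rot: [0.0, 0.541, 0.841, 0.0]
ft_force: [0.1, -0.5, 0.3]
opening: 0.0498
gripper_force: 0.0
```

```bash
python3 -c "
from mv import *
go([(.5152,.0219,.106,24.6)])
t=snap('top');s=snap('side')
a=cv2.resize(t['frame'][180:320,150:310],None,fx=3,fy=3,interpolation=2)
b=cv2.resize(s['frame'][170:310,265:385],None,fx=3,fy=3,interpolation=2)
cv2.imwrite('pics/d4.png',np.hstack([a,b])[...,::-1])"
```

```text
at [0.5146 0.023  0.1992] yaw 24.5 z [ 0.  0. -1.]
turn z -0.1 shift [-1.3  0.1 93.2]
```

View pics/d4.png

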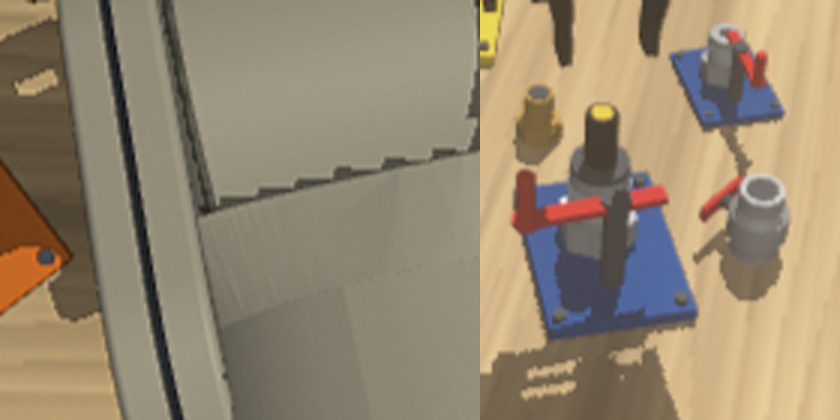

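The side view shows the fingertips at (565,62) and (655,50), centred over the cap at (602,112). I'll descend and grip lightly.

Emit:
play_rows([
  [[0, 0, 0], [-1, 0, 30], 0.15],
  [[0, 0, 0], [-1, 0, 60], 0.15],
  [[0, 0, 0], [-1, 0, 85], 0.15],
  [[0, 0, 0], [-1, 0, 93], 0.15],
  [[0, 0, 0], [-1, 0, 93], -0.1],
  [[0, 0, 0], [-1, 0, 93], -0.3],
  [[0, 0, 0], [-1, 0, 93], -0.4],
  [[0, 0, 0], [-1, 0, 93], -0.6],
  [[0, 0, 0], [-1, 0, 93], -0.8],
  [[0, 0, 0], [-1, 0, 93], -0.8],
  [[0, 0, 0], [-1, 0, 93], -0.8],
], squeeze=6)

```text
clock: 7.2
position: [0.5152, 0.0212, 0.1065]
tool_rot: [0.0, 0.54, 0.841, 0.0]
ft_force: [0.3, 0.5, 5.8]
opening: 0.0238
gripper_force: 6.0
```

```bash
python3 -c "
from mv import *
go([(.5152,.0219,.106,24.6)]);s=sensors.read_state();print(s['ft_force'],s['torque'],s['opening'],s['gripper_force'])"
```

```text
at [0.5152 0.0212 0.1065] yaw 24.6 z [ 0.001 -0.    -1.   ]
turn z -0.0 shift [0.7 0.3 0.5]
[0.30827951 0.50223739 5.83186202] [-0.06227263  0.023514    0.00434363] 0.02382734240855598 5.999961704042107
```

Gripped at 23.8 mm, which matches the 24 mm handle, with almost no side force. I'll firm the grip and draw slowly.

Emit:
play_rows([
  [[0, 0, 0], [0, 0, 0], -0.8],
  [[0, 0, 0], [0, 0, 0], -0.8],
  [[0, 0, 0], [0, 0, -1], -0.8],
  [[0, 0, 0], [0, 0, -2], -0.8],
  [[0, 0, 0], [0, 0, -3], -0.8],
  [[0, 0, 0], [0, 0, -4], -0.8],
  [[0, 0, 0], [0, 0, -5], -0.8],
  [[0, 0, 0], [0, 0, -6], -0.8],
  [[0, 0, 0], [0, 0, -7], -0.8],
  [[0, 0, 0], [0, 0, -8], -0.8],
  [[0, 0, 0], [0, 0, -8], -0.8],
], squeeze=22)

```text
clock: 8.57
position: [0.5149, 0.0212, 0.1141]
tool_rot: [0.0, 0.54, 0.841, 0.0]
ft_force: [4.7, 2.0, -3.9]
opening: 0.0237
gripper_force: 22.0
```

Emit:
play_rows([
  [[0, 0, 0], [0, 0.4, -1], -0.8],
  [[0, 0, 0], [0, 0.4, -2.5], -0.8],
  [[0, 0, 0], [0, 0.4, -4], -0.8],
  [[0, 0, 0], [0, 0.4, -5.5], -0.8],
  [[0, 0, 0], [0, 0.4, -7], -0.8],
  [[0, 0, 0], [0, 0.4, -8.5], -0.8],
  [[0, 0, 0], [0, 0.4, -10], -0.8],
  [[0, 0, 0], [0, 0.4, -11.5], -0.8],
  [[0, 0, 0], [0, 0.4, -13], -0.8],
  [[0, 0, 0], [0, 0.4, -14], -0.8],
  [[0, 0, 0], [0, 0.4, -14], -0.8],
])

```text
clock: 9.95
position: [0.5152, 0.0213, 0.128]
tool_rot: [0.0, 0.54, 0.841, -0.0]
ft_force: [1.4, -0.5, -3.0]
opening: 0.0233
gripper_force: 22.0
```

```bash
python3 -c "
from mv import *
t=snap('top');s=snap('side')
b=cv2.resize(s['frame'][180:270,270:350],None,fx=6,fy=6,interpolation=2)
cv2.imwrite('pics/e1.png',b[...,::-1])
H=cv2.cvtColor(s['frame'],cv2.COLOR_RGB2HSV);m=cv2.inRange(H,(40,90,40),(85,255,255));m[:180]=0;m[270:]=0;m[:,:270]=0;m[:,350:]=0
ys,xs=np.nonzero(m);print(len(ys), xs.min() if len(ys) else 0, ys.min() if len(ys) else 0, ys.max() if len(ys) else 0)
for z in(.08,.0805): print(proj(s,(.5152,.0219,z)))
go([(.5152,.0219,.1425,24.6)]);print(sensors.read_state()['ft_force'])"
```

```text
0 0 0 0
[305.13407399 225.03599567]
[305.14156365 224.8696527 ]
at [0.5152 0.0213 0.1279] yaw 24.6 z [-0. -0. -1.]
turn z -0.0 shift [  0.5   0.3 -14.6]
[ 0.35385044 -0.34988854 -3.47084459]
```

View pics/e1.png

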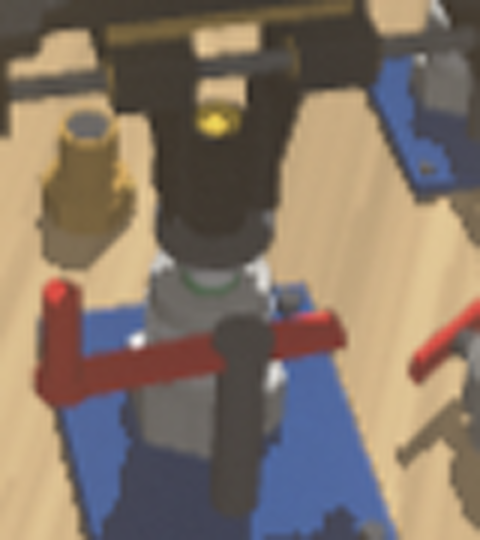

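The collar is lifted, with a first sliver of green at crop (210,285), as expected for about 21.5 mm drawn. I need about 14.5 mm more to reach 36 mm.

Emit:
play_rows([
  [[0, 0, 0], [0, 0, -1.5], -0.8],
  [[0, 0, 0], [0, 0, -3], -0.8],
  [[0, 0, 0], [0, 0, -4.5], -0.8],
  [[0, 0, 0], [0, 0, -6], -0.8],
  [[0, 0, 0], [0, 0, -7.5], -0.8],
  [[0, 0, 0], [0, 0, -9], -0.8],
  [[0, 0, 0], [0, 0, -10.5], -0.8],
  [[0, 0, 0], [0, 0, -12], -0.8],
  [[0, 0, 0], [0, 0, -13.5], -0.8],
  [[0, 0, 0], [0, 0, -14.5], -0.8],
  [[0, 0, 0], [0, 0, -14.5], -0.8],
  [[0, 0, 0], [0, 0, -14.5], -0.8],
])

```text
clock: 11.55
position: [0.5152, 0.0213, 0.1424]
tool_rot: [0.0, 0.54, 0.841, -0.0]
ft_force: [0.5, -0.8, -3.2]
opening: 0.0234
gripper_force: 22.0
```

```bash
python3 -c "
from mv import *
t=snap('top');s=snap('side')
a=cv2.resize(s['frame'][160:270,265:375],None,fx=5,fy=5,interpolation=2)
cv2.imwrite('pics/e2.png',a[...,::-1])
go([(.5152,.0219,.1425,24.6)]);r=sensors.read_state();print(r['ft_force'],r['opening'],r['gripper_force'],abs(r['qvel']).max())
for k,z in(('cap',.168),('collar top',.122),('green top',.096),('green low',.086),('rim',.08),('red top',.074)): print(k,((proj(s,(.5152,.0219,z))-[265,160])*5).round(0))"
```

```text
at [0.5152 0.0214 0.1424] yaw 24.6 z [ 0. -0. -1.]
turn z -0.0 shift [ 0.5  0.2 -0.1]
[-0.18976167  0.63184965 -3.83738599] 0.023585928763082364 22.00009698746726 0.0022033919538089015
cap [208. 170.]
collar top [204. 253.]
green top [202. 298.]
green low [201. 315.]
rim [201. 325.]
red top [200. 335.]
```

View pics/e2.png

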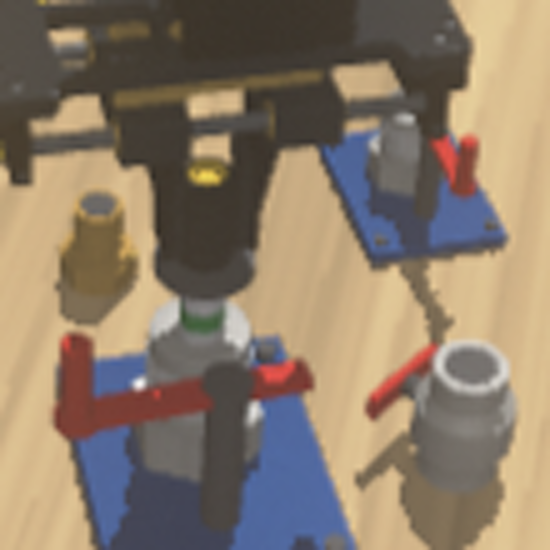

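The cap is at crop (208,172), and (208,170) is predicted for 36 mm drawn. The whole green band (200,320) shows with bare rod below it, no red is visible, and the neighbours are untouched. The arm is still, with a 22 N grip, so I'm handing in.

```bash
python3 -c "
from cell import order
print(order.close_job())"
```

```text
the job is handed in; nothing more can be done
None
```

I handed the job in with the latch swung clear to about 1.4 rad (a mistyped row pushed it past the planned 1.0 rad, no harm seen), the probe drawn up about 36 mm and held steady with the whole green band showing and red still hidden, and the loose fittings I could see left standing where they were.

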